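# Fit the slicing plate to its catch box

### The job

The thin steel slicing plate lies flat on the cutting board, where no finger gets under it. Slide it on the board, tab end first, out over the board's front edge (the one facing you) until the tab can be pinched by its sides, then pick it up there, lay it on the ledges of the slicer's catch box with the broad end going in, and push it under the lips and past the sprung roller catch until it is fully home at the stop with the roller dropped into the plate's rear window. Go gently: do not bear down hard on the plate or the board nor ram the stop, never drop the plate, leave the other things alone, and let go at the end.

Things in the scene. Friction and masses are not known exactly. Their poses are not given: they have to be found in the camera images.
- plate: stainless slicing plate, 160 mm long, 3 mm thick, 0.1 to 0.16 kg, lying on the board, tab to the front edge, within 0.25 rad of the board's yaw. Origin: middle of the length, underside; z up. Along its x: -80 to -40 mm a tab 40 mm wide; -40 to +80 mm a body 64 mm wide; corners rounded 8 mm. Centre of mass x = +14 mm. Windows: slicing, x -2 to 12, |y| < 25 mm; catch (rear), x 39 to 55, |y| < 19 mm
- press_spot (a point): a place on the plate's top face to press on: solid metal between the two windows (plate x = 25.5 mm, z = 3 mm; the solid strip is 27 mm long in x, 64 mm wide). Steel on board or box is smooth (friction about 0.25), so rubber fingertips pressed on with some 8 to 12 N drag the plate along
- tab_end (a point): middle of the end face of the plate's tab (plate x = -80 mm, half its thickness)
- lead_end (a point): middle of the end face of the plate's broad end, which goes into the box first (plate x = +80 mm, half its thickness)
- board: thick light wooden cutting board, 270 (x) x 230 (y) mm, top 40 mm above the table; stands fast. Origin: centre of its underside; its front edge, facing the robot, is at its x = -135 mm. x points away from the robot (turned at most 0.2 rad)
- board_edge (a point): middle of the top of the board's front edge (board x = -135 mm, z = 40 mm)
- catch_box: the slicer's white plastic catch box, 150 (x) x 80 (y) mm, fast on suction feet. Origin: centre of its underside; its x is the way the plate goes in (away from the robot, within 0.25 rad). Level ledges 50 mm above the table (|y| 24 to 34 mm) carry the plate. Side guides on the ledges: 67.5 mm apart, 3 mm high, flared by about 5 mm each side over the first 20 mm
- box_mouth (a point): middle of the box's mouth at half the plate's thickness over the ledges (box x = -75 mm, z = 51.5 mm). From here to box x = 14 mm the ledges are open from above. The front wall below it is 41 mm high; nothing stands in front of the mouth
- box_lips (a point): where the lips over the ledges begin (box x = 25 mm, z = 51.5 mm): from here to the stop they leave 7 mm for the 3 mm plate, and 10 mm before it they are turned up as a lead-in. The bridge over them (box x 24 to 50 mm) is 84 mm high, its knob 102 mm
- box_stop (a point): middle of the stop face, at half the plate's thickness (box x = 70 mm, z = 51.5 mm). Fully home the plate's broad end touches it: plate origin at box x = -10 mm, tab end 15 mm out of the mouth
- catch (a joint): sprung roller catch under the bridge (box x = 37 mm): 0 m when down, up to 0.005 m raised. The roller, 18 mm across, reaches 1.7 mm below the plate's top face; the broad end must lift it, which takes a push of about 4 to 8 N, more than to slide the plate. It rides on the plate and drops into the catch window over the last 3 mm before the stop
- tweezers: bone tweezers of bare steel, 116 x 15 x 9 mm, lying on the cutting board to the left of the plate; a bystander, leave it alone. Origin: centre of its underside
- bowl: small white bowl, 100 mm across, 45 mm high, on the table behind the gap between board and catch box; a bystander, leave it alone. Origin: centre of its underside
- spoon: steel tasting spoon, 134 x 27 x 13 mm, lying on the table between board and catch box; a bystander, leave it alone. Origin: centre of its underside
Things that resemble listed ones, but are neither listed nor needed, are in the scene too. There is more than one size of the catch_box; the job needs the larger.

How it is judged:
On the way, in this order (a step that is already met when the one before it is completed fails the run):
1. the plate lies flat on the board with its tab at least 22 mm out over the front edge (x of tab_end in the frame of board below -0.157 m and angle between plate's own z axis and vertical below 0.04 rad and z of plate in the frame of board between 0.037 and 0.0425 m), for 0.2 s.
2. the plate has been carried to the box and its broad end lies between the guides, at the lips or beyond (x of lead_end in the frame of catch_box above 0.022 m and y of lead_end in the frame of catch_box between -0.004 and 0.004 m and z of lead_end in the frame of catch_box below 0.058 m), for 0.1 s.
At the end, for the whole second after the job is handed in: the plate lies on the box's ledges (within 3 mm of their height, tilt under 0.05 rad), its broad end within 2.5 mm of the stop, the roller catch down again (under 0.7 mm), at rest and let go (horizontal distance between lead_end and box_stop below 0.0045 m and x of lead_end in the frame of catch_box above 0.0675 m and z of plate in the frame of catch_box between 0.048 and 0.053 m and angle between plate's own z axis and vertical below 0.05 rad and value of joint catch below 0.0007 m and linear speed of plate below 0.01 m/s); the robot touches nothing.
It fails at once if the plate is pressed on the board with more than 35 N (contact force between plate and board above 35 N).
It fails at once if the fingers press on the board or the box itself with more than 35 N (contact force between the fingers and board above 35 N or contact force between the fingers and catch_box above 35 N).
It fails at once if the plate is forced against the box with more than 35 N (contact force between plate and catch_box above 35 N).
It fails at once if the plate falls below the board's top (height (world z) of plate below 0.025 m).
It fails at once if the tweezers, the bowl or the spoon are shifted by more than 30 mm (distance of any of tweezers, bowl, spoon from where it was at the start of the episode above 0.03 m).
It also fails if it takes over 67 s, if anything falls off the work surface, if the arm or the gripper's body presses on something with over 40 N, if the wrist force passes 120 N, or if a joint passes its speed limit or range.

### The arm

A 6-joint arm with a two-finger parallel gripper is mounted at the origin on a cart in front of the work surface, level with it; the furniture and walls round the work are solid. World frame = base frame: x ahead of the robot, y to its left, z up, the work surface at z = 0. Lengths are in m, angles in rad, forces in N, time in s.
With the tool pointing down it reaches from about 0.425 to 0.925 m from the base axis. Payload 12.5 kg.
Tool frame: the origin (TCP) lies midway between the tips of the shut fingers; the grasp point (between the pads) lies 19 mm behind it (grip_point_offset is the distance from the TCP to the grasp point, in m); z points along the fingers, y is the line along which they close (so a half turn about z gives the same grasp; the last joint's range is limited). The gripper opens to 85 mm and grips with 20 to 120 N. Pads are 22 mm wide; open, the fingers measure 114 mm over their backs; the gripper's body (76 mm by 85 mm) begins 54 mm behind the grasp point. The pads swing forward as they close: fully open they stand 13 mm farther back than shut.
Start: joints at [1.053, 0.491, 1.559, -0, 1.092, -0.106], TCP at [0.25, 0.573, 0.231] pointing down, gripper open.
Joint ranges: [-3.1, 3.1], [-0.84, 2.19], [0.05, 2.79], [-1.13, 4.28], [0.06, 2.93], [-2.69, 2.69]. Speed limits (rad/s): [2.22, 2.22, 2.79, 3.14, 3.14, 3.14].

### API

Orientations are given as a unit quaternion [x, y, z, w].
In Python, from cell import * gives the robot as it stands. Calls block until the motion is done:
- movep(position, orientation): joint-space move of the TCP to a pose.
- servo_line(position, attitude=None, max_speed=0.15): straight line of the TCP; attitude=None keeps the orientation; max_speed is the mean speed in m/s.
- move_joints(angles): joint-space move.
- gripper_to(opening, newtons=None): opening from 0.0 (shut) to 1.0 (fully open); newtons is the grip in N (None keeps the last); returns when the fingers have stopped.
- wait(seconds).
- solve_ik(position, orientation): joint angles nearest the present ones, or None.
- camera(name): name is "side" or "top"; returns the picture (480x640x3 uint8, red, green, blue); there is no depth.
- get_calibration(name): a dict with "fov_y" (degrees; the focal length in pixels is half the picture's height over the tangent of half this angle, whatever the lens; pixels are square), "cx", "cy" (the principal point, pixels), "view" (4x4, takes a point from world to camera coordinates). Camera axes: x right, y up, looking along -z (the intrinsics and any distortion apply to the point x, -y, -z); pixel columns grow to the right and rows downward; lengths in m; the calibration is good to about 2 mm. A picture is of the moment at which its call begins. get_calibration takes no time and is no camera call.
A pose or a line that the arm cannot do raises PlanningError and nothing moves.
- finish_job(): hands the job in; it is judged then, once.
Readings, each from a call of its own:
- get_t(): time.
- get_joint_pos(): joint angles.
- get_dq(): joint speeds.
- get_joint_efforts(): joint torques, N m.
- get_eef_pos(): TCP position.
- get_tool_rot(): TCP orientation.
- get_contact_force(): force on the tool from outside, world axes, zero at the start.
- get_wrist_torque(): the same for the moment, N m.
- get_width(): opening from 0.0 (shut) to 1.0 (fully open).
- get_grip_force(): force on a finger pad.
Only numpy, scipy, OpenCV 4.12 (cv2) and the standard library are available. Lean on these libraries where they do the work, as an engineer would, in place of code of your own. Each camera call takes 0.05 s, during which the arm holds its last target. There are 200 camera calls.

## Working session

There is one attempt and no reset: what is moved stays moved. The work goes in short steps, each a Python script; the robot and the scene stay as the last script left them, time stands still between calls to the robot, and variables do not carry over. Pictures are saved under pics/ and viewed, at most 12 in all, crops included, and the job is handed in when it is done.

```bash
ls; mkdir -p pics; python3 - <<'E'
from cell import *
import cv2
for n in("top","side"):
    im=camera(n); cv2.imwrite(f"pics/{n}0.png",im[:,:,::-1]); c=get_calibration(n); print(n,c)
print(get_t(),get_tool_rot(),get_eef_pos(),get_contact_force())
E
```

```text
pics
top {'fov_y': 54.89275695273111, 'cx': 313.3721715552978, 'cy': 238.28784392681646, 'view': array([[-0.0234834 , -0.9991125 , -0.03496785,  0.05534063],
       [ 0.98953826, -0.02821021,  0.14148577, -0.61240319],
       [-0.14234665, -0.03127946,  0.98932251, -0.94811147],
       [ 0.        ,  0.        ,  0.        ,  1.        ]])}
side {'fov_y': 42.8151899369869, 'cx': 320.597016972015, 'cy': 233.9631551955597, 'view': array([[-0.99053955, -0.13676956, -0.01120203,  0.60751622],
       [ 0.04175377, -0.37814304,  0.9248051 , -0.06839892],
       [-0.13072115,  0.9155883 ,  0.38027628, -1.31164566],
       [ 0.        ,  0.        ,  0.        ,  1.        ]])}
0.1 [ 2.04449502e-01  9.78876985e-01 -4.76648830e-04 -1.48645894e-04] [0.25005545 0.57258087 0.23078345] [-0.01166244 -0.27803426  0.226661  ]
```

View pics/top0.png

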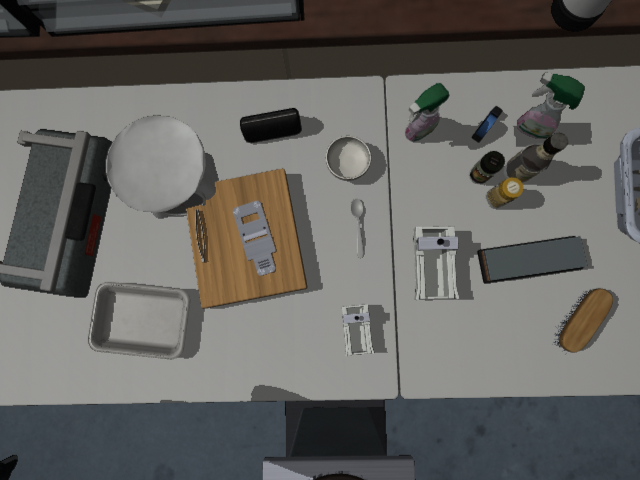

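View pics/side0.png

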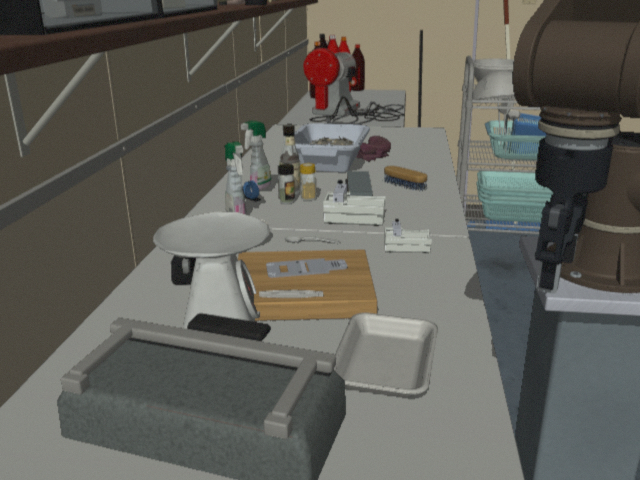

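Top view: the plate is at (257,237), the only one, with its tab toward the front edge near (265,268). There are two catch boxes: the large one at (436,263) and a small lookalike at (357,330), so I choose the large. The tweezers are at (201,235), the spoon at (359,228) and the bowl at (349,158).

```bash
cat > h.py <<'E'
import numpy as np, cv2
from cell import *
from scipy.spatial.transform import Rotation as R
def cast(n,uv,z):
    c=get_calibration(n); f=240/np.tan(np.radians(c["fov_y"]/2)); V=c["view"]
    uv=np.atleast_2d(uv).astype(float)
    d=np.c_[(uv[:,0]-c["cx"])/f,-(uv[:,1]-c["cy"])/f,-np.ones(len(uv))]@V[:3,:3]
    o=-V[:3,:3].T@V[:3,3]
    return o+d*((z-o[2])/d[:,2])[:,None]
def proj(n,p):
    c=get_calibration(n); f=240/np.tan(np.radians(c["fov_y"]/2)); V=c["view"]
    q=np.atleast_2d(p)@V[:3,:3].T+V[:3,3]
    return np.c_[c["cx"]+f*q[:,0]/-q[:,2], c["cy"]-f*q[:,1]/-q[:,2]]
def quat(yaw): # tool down, tool y along world direction yaw+90deg
    return (R.from_euler('z',yaw)*R.from_quat([1,0,0,0])).as_quat()
E
python3 - <<'E'
from h import *
im=cv2.imread("pics/top0.png")
a=cv2.resize(im[160:310,180:320],None,fx=4,fy=4,interpolation=cv2.INTER_CUBIC)
b=im[215:310,400:475]
b=cv2.resize(b,None,fx=3,fy=3,interpolation=cv2.INTER_CUBIC); 
b=cv2.copyMakeBorder(b,0,a.shape[0]-b.shape[0],0,0,cv2.BORDER_CONSTANT)
cv2.imwrite("pics/c1.png",np.hstack([a,b]))
hsv=cv2.cvtColor(im,cv2.COLOR_BGR2HSV)
# board: wood hue
m=cv2.inRange(hsv,(8,70,60),(25,255,255)); m[:160]=0;m[320:]=0;m[:,:180]=0;m[:,320:]=0
m=cv2.morphologyEx(m,cv2.MORPH_OPEN,np.ones((3,3)))
c=max(cv2.findContours(m,0,2)[0],key=cv2.contourArea)
h=cv2.convexHull(c); q=cv2.approxPolyDP(h,6,True)[:,0]; print("board hull",q.tolist(),cast("top",q,.04).round(4).tolist())
# plate: low-sat inside the board
g=cv2.inRange(hsv,(0,0,90),(179,70,255)); g2=np.zeros_like(g); g2[195:280,225:285]=g[195:280,225:285]
c=max(cv2.findContours(g2,0,2)[0],key=cv2.contourArea)
print("plate",cv2.contourArea(c)); P=cast("top",c[:,0],.043)[:,:2]
r=cv2.minAreaRect(P.astype(np.float32)*1000); print(r,cv2.boxPoints(r))
E
```

```text
board hull [[283, 169], [305, 288], [201, 307], [186, 208], [217, 181]] [[0.7709, 0.1031, 0.04], [0.508, 0.0599, 0.04], [0.4732, 0.2826, 0.04], [0.6896, 0.3183, 0.04], [0.7484, 0.2499, 0.04]]
plate 1884.5
((617.9170532226562, 163.51422119140625), (160.57675170898438, 64.88993072509766), 16.837505340576172) [[531.67267 171.31207]
 [550.46857 109.20397]
 [704.16144 155.71637]
 [685.36554 217.82446]]
```

View pics/c1.png

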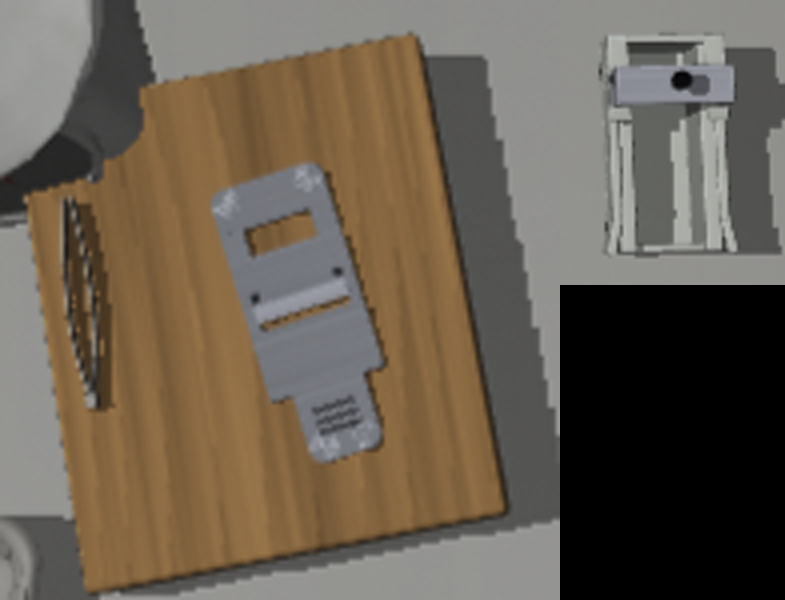

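The crop confirms the full-size plate: two windows, the tab at the lower end, measured at 160.6 x 64.9 mm. The larger box has its bridge at the far end and its mouth toward the robot. Next I press and drag the plate.

```bash
cat >> h.py <<'E'
def best(p,yaw):
    q0=np.array(get_joint_pos()); o=[]
    for y in (yaw,yaw+np.pi):
        s=solve_ik(p,quat(y))
        if s is not None: o.append((np.abs(np.array(s)-q0).max(),y))
    return quat(min(o)[1])
def fz(n=1): return get_contact_force()[2]
E
python3 - <<'E'
from h import *
yaw=np.radians(16.84); p=np.array([np.cos(yaw),np.sin(yaw),0])
spot=np.array([.6179,.1635,0])+.0255*p
gripper_to(0.25)
Q=best([*spot[:2],.10],yaw); print(Q, solve_ik([*spot[:2],.1],Q))
movep([*spot[:2],.10],Q)
servo_line([*spot[:2],.055],max_speed=.1)
f0=fz(); print("f0",get_contact_force(),get_t(),get_eef_pos(),get_width())
z=.055
while z>.03:
    z-=.001 if z>.047 else .0007
    servo_line([*spot[:2],z],max_speed=.02)
    f=fz()-f0
    if f>1: print(round(z,4),round(f,2))
    if f>8: break
print(get_t())
E
```

```text
[0.98922128 0.14642834 0.         0.        ] [ 1.60716014e-01  6.87002300e-01  1.57492521e+00 -4.44089210e-16
  8.79665143e-01  1.43759889e+00]
f0 [ 0.28243733 -0.17843786  0.55951644] 3.4 [0.64243348 0.17102008 0.05505257] 0.2501132369867718
0.0428 4.79
0.0421 10.53
7.15
```

```bash
python3 - <<'E'
from h import *
yaw=np.radians(16.84); p=np.array([np.cos(yaw),np.sin(yaw),0])
spot=np.array([.6179,.1635,0])+.0255*p
z=.0421;f0=.56;L=[]
for d in np.linspace(0,.083,10)[1:]:
    t=spot-d*p; servo_line([t[0],t[1],z],max_speed=.035)
    f=fz()-f0; L.append(round(f,1)); z+=np.clip((f-10.5)/8000,-.0005,.0005)
print(L,z,get_t(),get_contact_force())
servo_line([t[0],t[1],.09],max_speed=.1); 
Q=get_tool_rot()
servo_line([t[0]+.07,t[1]-.17,.16],max_speed=.3)
im=camera("top"); cv2.imwrite("pics/t1f.png",im[:,:,::-1]); im=im[:,:,::-1].copy()
hsv=cv2.cvtColor(im,cv2.COLOR_BGR2HSV)
cv2.imwrite("pics/t1.png",np.hstack([cv2.resize(im[190:320,190:320],(560,560),interpolation=2),]))
b=cv2.resize(im[217:309,404:468],None,fx=6,fy=6,interpolation=2); b=b[:,:]
cv2.imwrite("pics/b1.png",b); print(get_t())
E
```

```text
[np.float64(9.8), np.float64(10.0), np.float64(10.2), np.float64(10.2), np.float64(11.1), np.float64(11.7), np.float64(10.8), np.float64(11.6), np.float64(10.4)] 0.04225866070943388 10.9 [-1.02724201 -0.53482869 10.9177541 ]
12.3833
```

View pics/t1.png

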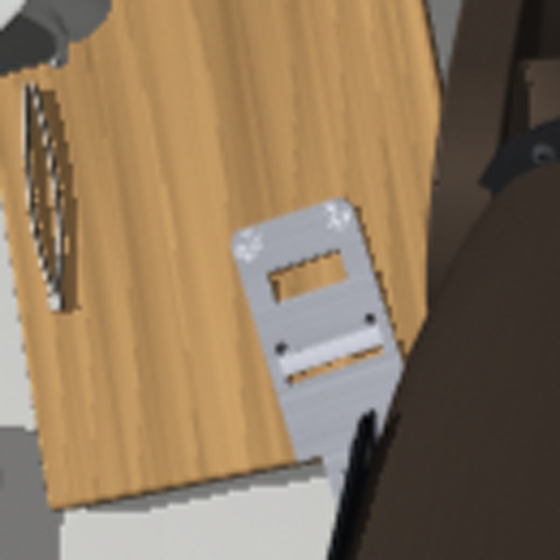

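View pics/b1.png

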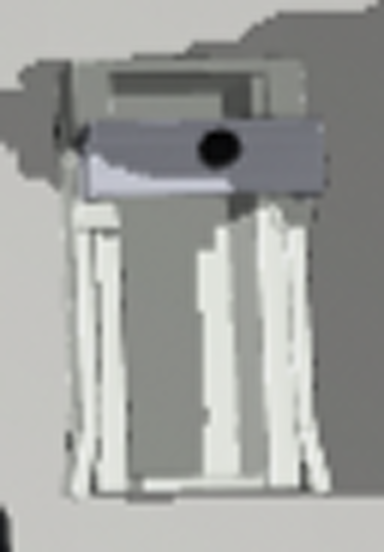

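The crop shows the plate dragged so that the front-left corner of its body sits about at the board edge (325,465 in the crop), with the arm hiding the tab. The box ledges' inner edges are clear in the second crop, about x 119–127 on the left and 258–268 on the right, with the mouth at row ~490. I clear the arm, measure the plate again, and fit the ledge edges.

```bash
python3 - <<'E'
from h import *
q=list(get_joint_pos()); q[0]-=0.55; move_joints(q)
im=camera("top")[:,:,::-1].copy(); cv2.imwrite("pics/t2f.png",im)
hsv=cv2.cvtColor(im,cv2.COLOR_BGR2HSV)
cv2.imwrite("pics/t2.png",cv2.resize(im[220:320,200:320],None,fx=5,fy=5,interpolation=2)); print(get_t())
# box profiles
g=cv2.resize(cv2.imread("pics/t1f.png",0)[217:309,404:468],None,fx=6,fy=6,interpolation=2).astype(int)
g0=cv2.resize(cv2.imread("pics/top0.png",0)[217:309,404:468],None,fx=6,fy=6,interpolation=2).astype(int)
for nm,G in(("t1",g),("t0",g0)):
  for r in (250,300,350,400,440,470):
    s=G[r-6:r+7].mean(0); d=np.gradient(s); 
    k=[i for i in range(3,len(d)-3) if abs(d[i])==abs(d[i-3:i+4]).max() and abs(d[i])>4]
    print(nm,r,[(i,int(d[i])) for i in k])
for c in (115,180,250,280):
    d=np.gradient(g[440:540,c-5:c+6].mean(1)); d0=np.gradient(g0[440:540,c-5:c+6].mean(1)); print(c,440+d.argmin(),440+d0.argmin(),d.min(),d0.min())
E
```

```text
13.725
t1 250 [(65, -6), (75, 8), (89, -14), (96, 15), (119, -13), (197, 6), (215, 6), (228, -8), (257, 10), (288, 4), (305, -20)]
t1 300 [(71, -5), (78, 12), (85, -4), (94, -11), (102, 14), (119, -19), (126, 7), (197, 12), (231, -7), (261, 7), (287, -5), (294, 7), (305, -14)]
t1 350 [(70, -4), (78, 9), (95, -15), (102, 16), (121, -9), (122, -9), (202, 12), (203, 12), (233, -10), (234, -10), (263, 12), (294, 4), (311, -17)]
t1 400 [(71, -6), (83, 10), (95, -7), (102, 8), (125, -17), (132, 6), (203, 12), (236, -7), (237, -7), (263, 8), (264, 8), (293, -6), (300, 7), (311, -16)]
t1 440 [(65, -19), (73, 16), (81, 6), (95, -14), (102, 15), (125, -19), (132, 8), (203, 12), (237, -7), (269, 12), (305, 4), (318, -16)]
t1 470 [(64, -6), (75, 8), (89, -17), (96, 15), (125, -14), (203, 10), (239, -8), (269, 11), (299, -26), (307, 19), (320, -6), (327, -11)]
t0 250 [(65, -5), (76, 7), (89, -11), (96, 13), (119, -10), (197, 5), (215, 5), (228, -7), (257, 9), (287, 4), (305, -16)]
t0 300 [(71, -4), (78, 11), (85, -4), (94, -9), (102, 12), (119, -15), (126, 5), (197, 11), (231, -6), (261, 6), (287, -5), (294, 7), (305, -11)]
t0 350 [(70, -4), (78, 8), (95, -12), (102, 14), (121, -7), (203, 11), (234, -8), (263, 11), (293, 4), (294, 4), (311, -13)]
t0 400 [(71, -5), (83, 9), (94, -6), (102, 7), (125, -14), (132, 4), (203, 10), (236, -6), (264, 6), (293, -5), (300, 7), (311, -13)]
t0 440 [(65, -14), (73, 12), (81, 6), (95, -12), (102, 13), (125, -16), (132, 6), (203, 11), (237, -6), (269, 11), (270, 11), (305, 4), (317, -13)]
t0 470 [(65, -5), (75, 7), (89, -14), (96, 13), (125, -11), (203, 9), (239, -7), (269, 10), (299, -20), (307, 15), (320, -5), (327, -9)]
115 491 490 -15.0 -12.18181818181818
180 489 488 -10.454545454545453 -8.681818181818187
250 486 486 -10.954545454545453 -9.454545454545453
280 486 485 -11.909090909090907 -9.77272727272728
```

View pics/t2.png

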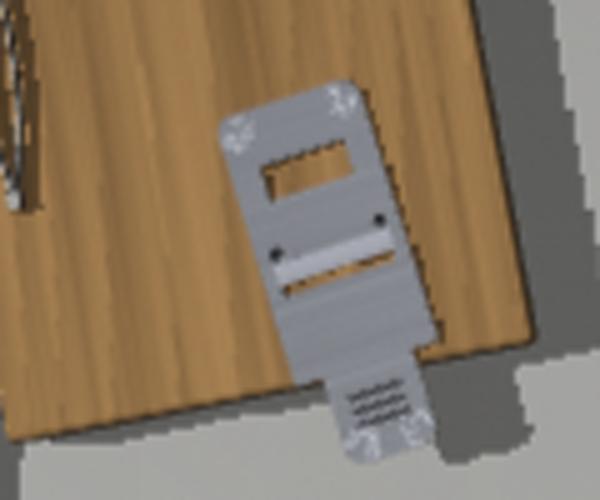

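The tab now hangs out over the front edge, with its end about (391,455) and the broad end's middle about (291,97) in the crop. The tab's root is at the board edge.

```bash
python3 - <<'E'
from h import *
u=lambda c,r,o,s:(np.array([c,r])+.5)/s-.5+o
P=cast("top",[u(391,455,(200,220),5),u(291,97,(200,220),5)],.043)[:,:2]; print(P,np.linalg.norm(P[1]-P[0]),np.arctan2(*(P[1]-P[0])[::-1]),P.mean(0))
yaw=np.radians(16.84);p=np.array([np.cos(yaw),np.sin(yaw)]); print("expected centre",np.array([.6179,.1635])-.083*p)
# windows via wood hue inside the body -> yaw
im=cv2.imread("pics/t2f.png");hsv=cv2.cvtColor(im,cv2.COLOR_BGR2HSV)
g=cv2.inRange(hsv,(0,0,60),(179,70,255)); m=np.zeros_like(g); m[230:296,240:292]=g[230:296,240:292]
c=max(cv2.findContours(m,0,2)[0],key=cv2.contourArea)[:,0]
W=cast("top",c,.043)[:,:2]
for nm,sel in(("L",lambda q:q[:,1]>.022),("R",lambda q:q[:,1]<-.022)):
    c0=np.array([.6179,.1635])-.083*p; q=(W-c0)@np.array([[p[0],-p[1]],[p[1],p[0]]]); s=sel(q)&(q[:,0]>-.03)&(q[:,0]<.07); print(nm,np.polyfit(q[s,0],q[s,1],1),s.sum())
q=(W-c0)@np.array([[p[0],-p[1]],[p[1],p[0]]]); print("lead x",np.median(q[(q[:,0]>.07)&(abs(q[:,1])<.02),0]))
B=cast("top",[(305,288),(201,307)],.04)[:,:2]; print(B)
# box
o=(404,217)
Lg=[(250,119),(300,119),(350,121.5),(400,125),(440,125),(470,125)]; Rg=[(250,257),(300,261),(350,263),(400,264),(440,269),(470,269)]
Lp=cast("top",[u(c,r,o,6) for r,c in Lg],.05)[:,:2]; Rp=cast("top",[u(c,r,o,6) for r,c in Rg],.05)[:,:2]
for A in(Lp,Rp): print(np.polyfit(A[:,0],A[:,1],1))
M=(Lp+Rp)/2; k=np.polyfit(M[:,0],M[:,1],1); print("mid",k,np.polyval(k,M[:,0])-M[:,1],"w",(Lp-Rp)[:,1])
F=cast("top",[u(115,490.5,o,6),u(180,488.5,o,6),u(250,486,o,6),u(280,485.5,o,6)],.05)[:,:2]; print("mouth",F)
for G,nm in(([(250,305),(300,305),(350,311),(400,311)],"Rout"),([(250,75),(300,78),(350,78),(400,83)],"Lout")):
    A=cast("top",[u(c,r,o,6) for r,c in G],.053)[:,:2]; print(nm,np.polyfit(A[:,0],A[:,1],1),np.polyval(np.polyfit(A[:,0],A[:,1],1),.52))
print("midat .52",np.polyval(k,.52))
E
```

```text
[[0.46190533 0.11815242]
 [0.61572385 0.15956621]] 0.15929606891586412 0.2630014373362417 [0.53881459 0.13885932]
expected centre [0.53845925 0.13945489]
L [-0.0002132   0.03140714] 27
R [ 0.002632   -0.03168704] 28
lead x 0.07962923144775916
[[0.50802492 0.05986996]
 [0.47323625 0.28255045]]
[-0.02393424 -0.17783065]
[-0.01055445 -0.23367748]
mid [-0.01725193 -0.20575427] [ 1.73390590e-05 -4.81760080e-05 -2.55202588e-05 -2.37987594e-06
  2.54928728e-04 -1.96191644e-04] w [0.04795265 0.049217   0.04891889 0.04793261 0.04955531 0.04948177]
mouth [[ 0.48022172 -0.18536857]
 [ 0.48037297 -0.20775011]
 [ 0.48065434 -0.23182553]
 [ 0.48057888 -0.24211988]]
Rout [-0.01890567 -0.24446269] -0.25429363522701504
Lout [-0.00730402 -0.17146669] -0.17526478078000357
midat .52 -0.21472526845977183
```

```bash
cat >> h.py <<'E'
BY=-0.014; BO=np.array([.4804,-.21404])+.075*np.array([np.cos(BY),np.sin(BY)])
def box(x,y=0): return BO+x*np.array([np.cos(BY),np.sin(BY)])+y*np.array([-np.sin(BY),np.cos(BY)])
E
python3 - <<'E'
from h import *
yaw=.294; p=np.array([np.cos(yaw),np.sin(yaw)]); g=np.array([.5385,.1394])-.066*p
gripper_to(0.75,80)
Q=best([*g,.09],yaw)
movep([*g,.09],Q); servo_line([*g,.021],max_speed=.08)
print(get_contact_force(),get_eef_pos())
gripper_to(0.3,80); wait(.2)
print("w",get_width(),get_grip_force(),get_contact_force(),get_t())
f0=get_contact_force()
servo_line([*g,.06],max_speed=.04); wait(.2)
print("lift",np.subtract(get_contact_force(),f0),get_wrist_torque(),get_width(),get_t())
servo_line([*g,.13],max_speed=.15)
b=box(-.146); print(b)
Q2=best([*b,.13],BY); movep([*b,.13],Q2)
im=camera("top")[:,:,::-1]; cv2.imwrite("pics/t3f.png",im); s=camera("side")[:,:,::-1]; cv2.imwrite("pics/s3f.png",s)
a=cv2.resize(im[200:330,370:480],None,fx=4,fy=4,interpolation=2); uv=proj("side",[*box(-.05),.08])[0].astype(int); print(uv)
c=cv2.resize(s[uv[1]-60:uv[1]+60,uv[0]-50:uv[0]+40],None,fx=4,fy=4,interpolation=2)
h=520; c=cv2.copyMakeBorder(c,0,max(0,h-c.shape[0]),0,0,cv2.BORDER_CONSTANT)[:h]
cv2.imwrite("pics/c3.png",np.hstack([a[:h,:],c])); print(a.shape,get_t(),get_width())
E
```

```text
[-0.40192729 -0.18808997 -0.56162448] [0.47552567 0.12030243 0.02133685]
w 0.4389653806542338 79.24563646316528 [-1.95607599 -0.30588099  5.94570496] 17.5417
lift [ 1.96136275 -0.8882441  -7.12998739] [-0.06325264  0.09806871  0.01308813] 0.4317881025021717 18.8667
[ 0.40940696 -0.21304603]
[374 191]
(520, 440, 3) 20.8667 0.4383461099728762
```

View pics/c3.png

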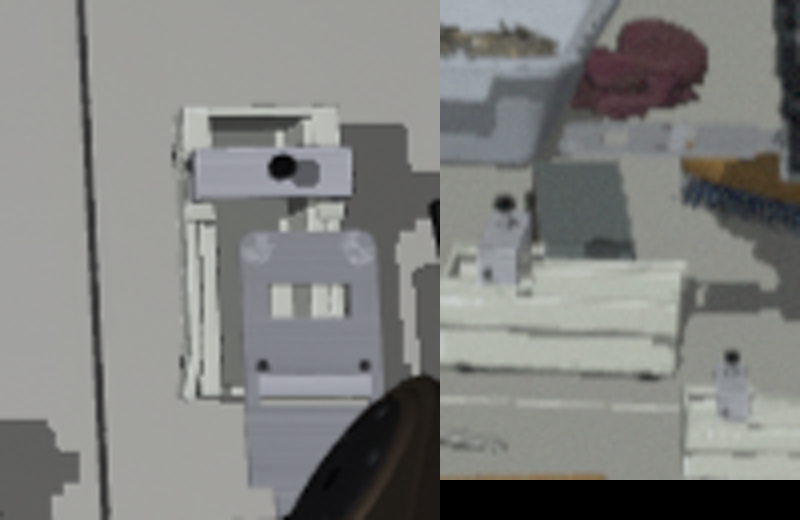

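The plate is held and roughly level, with its broad end at crop (309,232), in front of the bridge. The side crop shows its near edge from about (565,152) to (750,157). I compare this with the prediction for a level plate.

```bash
python3 - <<'E'
from h import *
u=lambda c,r:(np.array([c,r])+.5)/4-.5+np.array((370,200))
P=cast("top",[u(243,300),u(249,480),u(376.5,270),u(382,370),u(309,231)],.1517)[:,:2]
ax=np.array([np.cos(BY),np.sin(BY)]);ay=np.array([-ax[1],ax[0]])
for q in P: print(((q-BO)@ax).round(4),((q-BO)@ay).round(4))
print(get_eef_pos(),get_tool_rot())
for x,y in((.08,.032),(.08,-.032),(-.04,.032),(-.04,-.032)):
    w=box(-.08+x,y)
    for z in(.1487,.1517): print(x,y,z,((proj("side",[*w,z])[0]-(324,131)+.5)*4-.5+(440,0)).round(0))
s=cv2.imread("pics/s3f.png"); cv2.imwrite("pics/s3.png",cv2.resize(s[150:190,345:420],None,fx=10,fy=10,interpolation=2))
E
```

```text
-0.0327 0.0327
-0.1159 0.0337
-0.0194 -0.03
-0.066 -0.0299
-0.0007 0.0005
[ 0.40981132 -0.21213864  0.12990525] [ 9.99981231e-01 -6.12542760e-03 -8.65639057e-05 -9.42835043e-05]
0.08 0.032 0.1487 [559. 149.]
0.08 0.032 0.1517 [559. 144.]
0.08 -0.032 0.1487 [570. 121.]
0.08 -0.032 0.1517 [570. 116.]
-0.04 0.032 0.1487 [757. 155.]
-0.04 0.032 0.1517 [758. 150.]
-0.04 -0.032 0.1487 [760. 126.]
-0.04 -0.032 0.1517 [760. 122.]
```

View pics/s3.png

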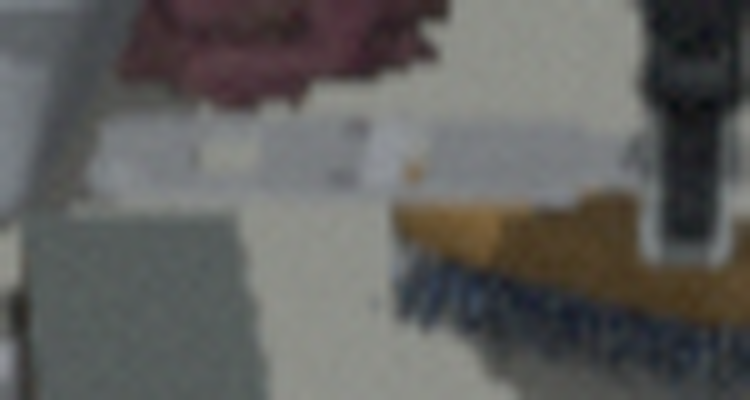

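```bash
python3 - <<'E'
from h import *
Q=quat(BY+.003); Q=Q if abs(np.dot(Q,get_tool_rot()))>.7 else quat(BY+.003+np.pi)
b=box(-.138,-.0012)
servo_line([*b,.06],Q,max_speed=.1); servo_line([*b,.042],Q,max_speed=.05); wait(.1)
f0=np.array(get_contact_force()); t0=np.array(get_wrist_torque()); print(f0,get_eef_pos(),b)
z=.042
while z>.0295:
    z-=.001; servo_line([*b,z],Q,max_speed=.03)
    f=np.array(get_contact_force())-f0; print(round(z,4),f.round(2),(np.array(get_wrist_torque())-t0).round(3))
    if f[2]>2.5: break
im=camera("top")[:,:,::-1]; cv2.imwrite("pics/t4f.png",im)
cv2.imwrite("pics/t4.png",cv2.resize(im[215:315,400:480],None,fx=6,fy=6,interpolation=2)); print(get_t())
E
```

```text
[ 0.81826847  0.05378041 -0.23369878] [ 0.41743044 -0.21440371  0.04207211] [ 0.41738937 -0.21435791]
0.041 [-1.06 -1.12 -1.32] [ 0.052  0.08  -0.053]
0.04 [-0.55  0.39 -0.92] [0.042 0.054 0.013]
0.039 [-0.79  1.08 -1.47] [ 0.014  0.016 -0.059]
0.038 [-0.66 -0.35 -0.72] [ 0.055  0.056 -0.079]
0.037 [-1.53 -0.29 -0.93] [ 0.026  0.002 -0.015]
0.036 [ 0.    0.45 -1.57] [ 0.026 -0.003 -0.08 ]
0.035 [-1.15 -0.17 -0.43] [ 0.068  0.029 -0.078]
0.034 [-0.58 -0.03 -0.65] [ 0.073 -0.025  0.012]
0.033 [-1.44 -0.45 -1.04] [ 0.016 -0.097 -0.041]
0.032 [0.04 0.39 0.12] [ 0.014 -0.083 -0.061]
0.031 [ 0.24 -0.37  0.34] [ 0.035 -0.174 -0.027]
0.03 [-0.82 -0.1   2.47] [ 0.038 -0.2   -0.032]
0.029 [-1.06  0.2   3.46] [ 0.13  -0.236 -0.082]
25.6333
```

View pics/t4.png

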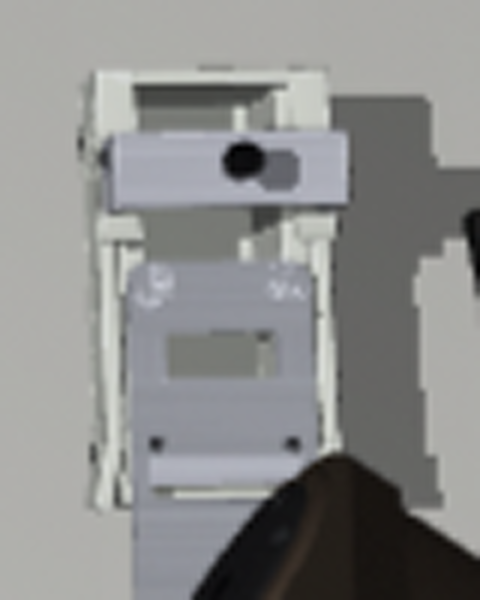

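```bash
python3 - <<'E'
from h import *
ax=np.array([np.cos(BY),np.sin(BY)]);ay=np.array([-ax[1],ax[0]])
G=cv2.resize(cv2.imread("pics/t4f.png",0)[215:315,400:480],None,fx=6,fy=6,interpolation=2).astype(int)
def bx(c,r,z):
    q=cast("top",[(np.array([c,r])+.5)/6-.5+np.array((400,215))],z)[0,:2]-BO; return (1e3*q@ax).round(1),(1e3*q@ay).round(1)
for r in (285,310,350,390,420):
    s=G[r-6:r+7].mean(0); d=np.gradient(s)
    k=[i for i in range(3,len(d)-3) if abs(d[i])==abs(d[i-3:i+4]).max() and abs(d[i])>3]
    print(r,[(i,int(d[i]),bx(i,r,.053)[1]) for i in k if i<360])
d=np.gradient(G[230:300,190:260].mean(1)); print("lead",[(230+i,int(d[i]),bx(224,230+i,.053)) for i in np.argsort(-abs(d))[:3]])
print(get_eef_pos(),get_tool_rot())
E
```

```text
285 [(94, -4, np.float64(41.7)), (101, 12, np.float64(39.2)), (113, -8, np.float64(35.1)), (119, 9, np.float64(33.0)), (126, -12, np.float64(30.5)), (133, 3, np.float64(28.1)), (151, 4, np.float64(21.9)), (173, -4, np.float64(14.3)), (268, 3, np.float64(-18.6)), (287, -3, np.float64(-25.2)), (293, 3, np.float64(-27.3)), (300, -3, np.float64(-29.7)), (311, -7, np.float64(-33.5)), (318, 16, np.float64(-35.9)), (329, -18, np.float64(-39.7))]
310 [(95, -5, np.float64(41.7)), (102, 13, np.float64(39.2)), (109, -4, np.float64(36.8)), (118, -10, np.float64(33.7)), (127, 3, np.float64(30.6)), (311, -9, np.float64(-33.0)), (318, 14, np.float64(-35.4)), (330, -15, np.float64(-39.6))]
350 [(94, -4, np.float64(42.6)), (102, 10, np.float64(39.8)), (119, -15, np.float64(33.9)), (126, 9, np.float64(31.5)), (165, -3, np.float64(18.0)), (310, -6, np.float64(-32.0)), (318, 16, np.float64(-34.7)), (325, -5, np.float64(-37.1)), (335, -14, np.float64(-40.6))]
390 [(95, -8, np.float64(42.8)), (105, 8, np.float64(39.3)), (119, -13, np.float64(34.5)), (126, 9, np.float64(32.1)), (132, -4, np.float64(30.0)), (318, 8, np.float64(-34.0)), (335, -18, np.float64(-39.8))]
420 [(95, -4, np.float64(43.2)), (107, 12, np.float64(39.1)), (118, -6, np.float64(35.3)), (317, -8, np.float64(-33.1)), (324, 18, np.float64(-35.5)), (335, -15, np.float64(-39.3))]
lead [(np.int64(237), 2, (np.float64(16.2), np.float64(-4.2))), (np.int64(236), 2, (np.float64(16.5), np.float64(-4.2))), (np.int64(238), 2, (np.float64(15.8), np.float64(-4.2)))]
[ 0.41743351 -0.21439283  0.02901245] [ 9.99984766e-01 -5.51946658e-03  5.27843827e-05  2.64160075e-05]
```

```bash
python3 - <<'E'
from h import *
Q=get_tool_rot(); y=-.0012+.0015; z=.0305
f0=np.array([0.,0,-.8])
servo_line([*box(-.138,-.0012),z],Q,max_speed=.03)
servo_line([*box(-.138,y),z],Q,max_speed=.01)
print(get_contact_force(),get_wrist_torque())
for x in np.arange(-.135,-.1155,.003):
    servo_line([*box(x,y),z],Q,max_speed=.03)
    f=np.array(get_contact_force()); print(round(x+.146,3),f.round(1))
    if abs(f[0])>7 or abs(f[2])>8: break
im=camera("top")[:,:,::-1]; cv2.imwrite("pics/t5f.png",im); print(get_t())
cv2.imwrite("pics/t5.png",cv2.resize(im[215:315,400:480],None,fx=6,fy=6,interpolation=2)); print(get_t())
E
```

```text
[0.14840999 0.55170888 2.12638785] [ 0.07455855 -0.16774258 -0.01252097]
0.011 [0.3 0.4 2.2]
0.014 [0.7 0.7 1.8]
0.017 [1.1 0.2 1.8]
0.02 [1.4 0.8 2.8]
0.023 [1.  0.4 3.1]
0.026 [1.8 0.2 3.5]
0.029 [0.8 1.2 3.8]
27.9833
27.9833
```

View pics/t5.png

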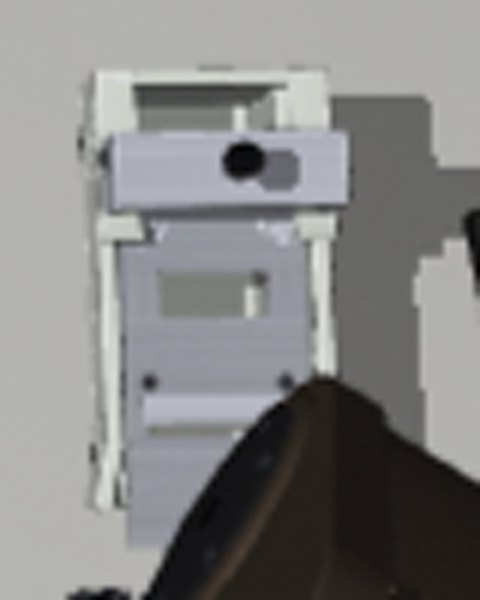

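The plate lies between the guides with its broad end under the lip lead-ins (row ~230 in the crop). Now I release, regrip shut behind the tab and push.

```bash
python3 - <<'E'
from h import *
Q=get_tool_rot(); x,y=-.117,.0003
gripper_to(0.8); servo_line([*box(x,y),.085],Q,max_speed=.12)
servo_line([*box(-.168,y),.085],Q,max_speed=.12); gripper_to(0.0,40)
servo_line([*box(-.168,y),.038],Q,max_speed=.1); wait(.1)
f0=np.array(get_contact_force()); print(f0,get_width(),get_t())
x=-.168; L=[]; c=None; step=.002
while x<-.09:
    x+=step; servo_line([*box(x,y),.038],Q,max_speed=.03)
    f=np.array(get_contact_force())-f0; L.append((round(x,4),round(-f[0],1),round(f[1],1),round(f[2],1)))
    if -f[0]>14: break
    if x>-.106: step=.0005
print(L); print(get_t(),get_eef_pos(),box(x,y))
im=camera("top")[:,:,::-1]; cv2.imwrite("pics/t6f.png",im)
E
```

```text
[-0.12940452  0.82086193  0.60080291] 0.0007284663978443404 30.9417
[(-0.166, np.float64(0.3), np.float64(-0.8), np.float64(-0.3)), (-0.164, np.float64(1.1), np.float64(-1.4), np.float64(-0.6)), (-0.162, np.float64(-0.0), np.float64(-0.9), np.float64(0.3)), (-0.16, np.float64(-0.3), np.float64(-0.5), np.float64(-0.5)), (-0.158, np.float64(0.3), np.float64(-1.0), np.float64(0.6)), (-0.156, np.float64(0.1), np.float64(-0.8), np.float64(0.2)), (-0.154, np.float64(-0.4), np.float64(-1.6), np.float64(-0.1)), (-0.152, np.float64(0.4), np.float64(-0.0), np.float64(-0.2)), (-0.15, np.float64(0.1), np.float64(-0.9), np.float64(-1.1)), (-0.148, np.float64(-0.0), np.float64(-0.4), np.float64(-0.5)), (-0.146, np.float64(0.7), np.float64(-0.6), np.float64(0.2)), (-0.144, np.float64(-0.5), np.float64(-1.2), np.float64(-1.0)), (-0.142, np.float64(0.4), np.float64(-1.4), np.float64(-0.5)), (-0.14, np.float64(0.0), np.float64(-1.1), np.float64(-0.5)), (-0.138, np.float64(2.1), np.float64(-0.0), np.float64(-0.5)), (-0.136, np.float64(2.5), np.float64(0.3), np.float64(-0.5)), (-0.134, np.float64(0.9), 
[... 1239 characters left out ...]
-0.103, np.float64(0.4), np.float64(-0.8), np.float64(-0.3)), (-0.1025, np.float64(-1.0), np.float64(-0.3), np.float64(0.2)), (-0.102, np.float64(0.0), np.float64(-0.9), np.float64(0.1)), (-0.1015, np.float64(-0.8), np.float64(-1.8), np.float64(-0.2)), (-0.101, np.float64(0.2), np.float64(-1.8), np.float64(-0.7)), (-0.1005, np.float64(4.4), np.float64(-1.2), np.float64(0.8)), (-0.1, np.float64(6.5), np.float64(-2.7), np.float64(1.9)), (-0.0995, np.float64(9.1), np.float64(-2.8), np.float64(2.8)), (-0.099, np.float64(12.7), np.float64(-3.7), np.float64(4.4)), (-0.0985, np.float64(14.9), np.float64(-5.2), np.float64(4.7))]
42.4417 [ 0.45483449 -0.21300355  0.03783675] [ 0.4569065  -0.21341104]
```

```bash
python3 - <<'E'
from h import *
Q=get_tool_rot()
servo_line([*box(-.13,.0003),.038],Q,max_speed=.08); servo_line([*box(-.15,.0003),.12],Q,max_speed=.15)
q=list(get_joint_pos()); q[0]+=.6; move_joints(q); wait(.2)
im=camera("top")[:,:,::-1]; cv2.imwrite("pics/t7f.png",im); s=camera("side")[:,:,::-1]
uv=proj("side",[*box(0),.06])[0].astype(int)
a=cv2.resize(im[215:315,400:480],None,fx=5,fy=5,interpolation=2); c=cv2.resize(s[uv[1]-35:uv[1]+30,uv[0]-35:uv[0]+45],None,fx=5,fy=5,interpolation=2)
c=cv2.copyMakeBorder(c,0,500-c.shape[0],0,0,cv2.BORDER_CONSTANT); cv2.imwrite("pics/t7.png",np.hstack([a,c])); print(get_t(),get_contact_force())
# predicted home tab end & catch window in crop
for x,y in((-.09,0),(-.05,.032),(.029,0),(.045,0),(-.012,0),(.07,0)): print(x,((proj("top",[*box(x,y),.053])[0]-(400,215)+.5)*5-.5).round(0))
E
```

```text
45.1 [-1.16194916 -0.38688391  0.36772051]
-0.09 [189. 453.]
-0.05 [106. 357.]
0.029 [175. 167.]
0.045 [173. 130.]
-0.012 [180. 265.]
0.07 [171.  71.]
```

View pics/t7.png

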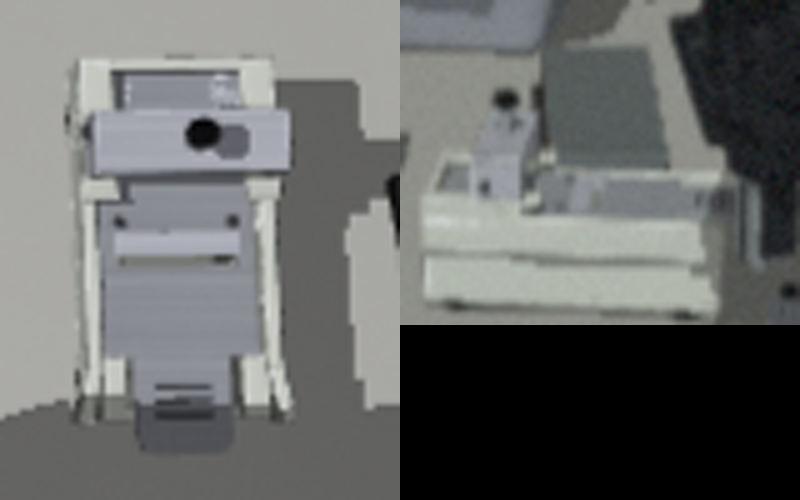

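The plate is fully in: its tab end is at row 453, exactly where it should be when home, its broad end is against the stop at row ~71, and the arm is clear.

```bash
python3 -c "
from cell import *
print(finish_job())"
```

```text
the job is handed in; nothing more can be done
None
```

I handed the job in at about 45 s: the plate is against the stop, let go, with the arm clear. The final top picture shows the tab end at its fully-home position. I could not see the roller itself, so its drop into the rear window is inferred from that position and the push stopping at about 15 N. The hand-in returned no verdict.

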